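# Lock the ring mandrel in its bench clamp

## Task

The steel ring mandrel on the jeweller's counter lies loose in its bench clamp. First turn the wing nut on top of that clamp clockwise until it comes to its firm stop, so that the cam lever meets firm resistance; then press the cam lever at the clamp's side fully down to level and let go. Leave the empty spare clamp alone.

Things in the scene. Friction and masses are not known exactly. Their poses are not given: they have to be found in the camera images.
- clamp: the clamp that holds the mandrel (275 mm tapered steel stick, about 23 mm thick at the strap, a gold ring near its thin end), fixed to the counter: grey block 90 x 130 mm, 58 mm high, on a 130 x 155 mm plate. Origin: middle of its underside, under the nut's bolt. x axis: the way its lever and the mandrel's thin end point; lever 85 mm out on its -y side, mandrel 31 mm out on +y.
- clamp_nut_grip (a point): centre of the wing of the steel wing nut on top of that clamp, about 107 mm above the counter, on the vertical bolt it turns about. The wing is an upright bar 60 mm long (x axis), 12 mm thick (y axis), 30 mm high (z up): pinch it across the 12 mm. Below it are a 30 mm round collar 14 mm high and a flat strap, whose top is 29 mm below this point.
- clamp_nut (a joint): turn of that wing nut in rad, growing clockwise seen from above; firm stop at 1.2 (tight). It starts between 0 and 0.35 and stays where left. Turning it takes about 0.2 N m, and the nut sinks 4 mm per rad. From 0.8 on it loads the cam and makes the lever stiff.
- clamp_lever_paddle (a point): point on the upper face of the paddle (38 x 26 x 12 mm) at the end of that clamp's steel cam lever, on its centre line; the paddle reaches 20 mm further out. x axis: along the lever, outwards; y: along the level pivot axis; z: out of the upper face. The pivot is 100 mm back along x and 6 mm down along z, 40 mm above the counter.
- clamp_lever (a joint): cam lever in rad: 0 = up (54 degrees above level), growing as it is pressed down; 0.95 = closed, level, at a stop (upper face of the paddle then 46 mm above the counter). It starts between 0 and 0.25 and stays where left. With the nut tight, pressing the paddle down takes 7 to 12 N; with the nut loose, about 1 N.
- spare: the empty spare clamp of the same build, with its own wing nut and lever but no mandrel, fixed to the counter; the origin is the middle of its underside, its x axis points the way its lever points, its lever is on its -y side (85 mm out). To be left alone: do not push against it.

How it is judged:
By the outcome, as a careful person would: the job done as asked, in the order asked, and still so for the second after the job is handed in, with the robot touching nothing.
It also fails if it takes over 45 s, if anything falls off the work surface, if the arm or the gripper's body presses on something with over 40 N, if the wrist force passes 120 N, or if a joint passes its speed limit or range.

## Robot

A 6-joint arm with a two-finger parallel gripper is mounted at the origin on the work surface. World frame = base frame: x ahead of the robot, y to its left, z up, the work surface at z = 0. Lengths are in m, angles in rad, forces in N, time in s.
With the tool pointing down it reaches from about 0.325 to 0.9 m from the base axis. Payload 6.1 kg.
Tool frame: the origin (TCP) lies where the fingers leave the gripper's body, on its centre line; the fingertips stand 70 mm ahead of it and the grasp point (between the pads) lies 51 mm ahead of it; z points along the fingers, y is the line along which they close (so a half turn about z gives the same grasp; the last joint's range is limited). The gripper opens to 87 mm and grips with 3 to 60 N. Pads are 19 mm wide; open, the fingers measure 117 mm over their backs; the gripper's body (75 mm by 190 mm) begins 51 mm behind the grasp point.
Start: joints at [1.003, 0.22, 1.526, -0, 1.395, -0.126], TCP at [0.267, 0.565, 0.292] pointing down, gripper open.
Joint ranges: [-2.98, 2.98], [-0.91, 2.08], [0.09, 2.57], [-1.24, 4.39], [0.2, 2.65], [-2.68, 2.68]. Speed limits (rad/s): [2.57, 2.57, 3.01, 3.14, 3.14, 3.14].

## Interface

Orientations are given as a unit quaternion [x, y, z, w].
In Python, from rig import r gives the robot as it stands.
- The arm moves only by the tool play_rows, never from a script. Its argument "targets" is a list of rows, each a list of 5 numbers: the closure, from -1 (fully open) to 1 (shut), so that 0 is half open, then the shift along the world's x, y, z in mm, then the turn about the world's z in rad. A call has 1 to 10 rows; each row shifts and turns the commanded pose from where the row before left it; what a row does not reach is not made up. A row lasts 1/12 s, in which the tool goes at most 41.7 mm and 7.16 degrees, less where a joint would pass 70% of its speed; a pose out of reach is approached as far as the arm can. A call is refused whole if a number of a shift passes 41.7 or a number of a turn 0.125, either way. A call with a gripper value outside its range is refused whole. The fingers move at their own pace and stop on an object; "force" is the grip in N (left out, the last holds). Time passes only in rows, so rows that do not move let the fingers close. It gives the time, the measured TCP pose, the force, the opening and the grip force at its end, in the units of the state.
- r.get_state(): the state, without advancing time (a new reading comes with each control period).
- r.camera(name): name is "side" or "top" or "wrist"; returns the picture (480x640x3 uint8, blue, green, red); there is no depth.
- r.get_calibration(name): a dict with "fx", "fy", "cx", "cy" (pixels), "k1" (the pictures are not rectified: a ray, as slopes to the right and down, at radius r is drawn at 1 + k1 r^2 times it, then the intrinsics apply), "xyz" and "attitude" of the camera in the world. Camera axes: x right, y up, looking along -z (the intrinsics and any distortion apply to the point x, -y, -z); pixel columns grow to the right and rows downward; lengths in m; the calibration is good to about 2 mm. A picture is of the moment at which its call begins: read the wrist's pose just before it. get_calibration takes no time and is no camera call; for the wrist camera it gives the pose at the moment of the call.
- r.close_job(): hands the job in; it is judged then, once.
Trained networks look in the newest picture that a camera, given by its name, has taken for a name from the list of things; names that differ only in an ending like _2 or _b are one class to them, and where a whole thing is asked for, a point or a joint stands for the part that bears it (a point fixed in the world has none). Each returns a list of dicts, best first, with "confidence" (0 to 1); they miss things now and then, are a little off and sometimes report something else, mostly with a low value. They report only what shows in the picture. A call takes as long as a camera call.
- r.search_frame(camera, query): "extent" ([left, top, width, height] in pixels, round what is visible of it).
- r.place_of(camera, query): "position" ([column, row] in pixels: a listed point, or the origin of a listed thing).
The state is a dict: "t": time; "joint_positions": joint angles; "qd": joint speeds; "tau": joint torques, N m; "eef_pos": TCP position; "eef_rot": TCP orientation; "force": force on the tool from outside, world axes, zero at the start; "ft_torque": the same for the moment, N m; "finger_gap": finger opening in m; "gripper_force": force on a finger pad.
Only numpy, scipy, OpenCV 4.12 (cv2) and the standard library are available. Lean on these libraries where they do the work, as an engineer would, in place of code of your own. Each camera call takes 0.05 s, during which the arm holds its last target. There are 200 camera calls.

## Working session

There is one attempt and no reset: what is moved stays moved. The work goes in short steps, Python scripts to look and compute and a tool call to move; the robot and the scene stay as the last step left them, time stands still between calls to the robot, and variables do not carry over. Pictures are saved under pics/ and viewed, at most 10 in all, crops included, and the job is handed in when it is done.

Besides the shell and the picture viewer there is one more tool, called after "Emit:" in YAML: its name, and indented under it one key for each argument. play_rows: Moves the arm, as the interface text tells. Its arguments: {"type":"object","properties":{"targets":{"type":"array"},"force":{"type":"number"}},"required":["targets"]}

```bash
mkdir -p pics; cat > h.py <<'E'
import numpy as np, cv2
from scipy.spatial.transform import Rotation as R
from rig import r
def ray(c,px):
    k=r.get_calibration(c) if isinstance(c,str) else c
    d=np.array([(px[0]-k["cx"])/k["fx"],(px[1]-k["cy"])/k["fy"]]);u=d.copy()
    for _ in range(20): u=d/(1+k["k1"]*(u@u))
    a=np.array(k["attitude"])
    M=R.from_quat(a).as_matrix() if a.size==4 else a.reshape(3,3)
    v=M@np.array([u[0],-u[1],-1]); return np.array(k["xyz"]),v/np.linalg.norm(v)
def onz(c,px,z):
    o,v=ray(c,px); return o+v*(z-o[2])/v[2]
def tri(a,b):
    (o1,v1),(o2,v2)=a,b
    s=np.linalg.lstsq(np.c_[v1,-v2],o2-o1,rcond=None)[0]
    p,q=o1+s[0]*v1,o2+s[1]*v2
    return (p+q)/2,np.linalg.norm(p-q)
E
python3 - <<'E'
from h import *
np.set_printoptions(precision=3,suppress=True)
print(r.get_state()); 
for c in("side","top","wrist"):
    im=r.camera(c); cv2.imwrite(f"pics/{c}0.png",im)
    print(c,r.get_calibration(c))
    for q in("clamp","clamp_nut_grip","clamp_lever_paddle","spare"):
        print(q,[(np.round(d["position"],1),round(d["confidence"],2)) for d in r.place_of(c,q)])
E
```

```text
{'t': 0.0, 'joint_positions': array([ 1.003,  0.221,  1.528,  0.   ,  1.395, -0.126]), 'qd': array([-0.001,  0.   ,  0.   , -0.002,  0.002, -0.   ]), 'tau': array([  0.001, -49.46 , -38.738,   0.07 ,   0.057,  -0.   ]), 'eef_pos': array([0.267, 0.565, 0.291]), 'eef_rot': array([ 0.219,  0.976, -0.001, -0.   ]), 'force': array([0.492, 0.232, 0.038]), 'ft_torque': array([ 0.014, -0.067,  0.013]), 'gripper_force': 0.0, 'finger_gap': 0.08739333403361547}
side {'fx': 496.56447715201807, 'fy': 496.56447715201807, 'cx': 337.22527038335073, 'cy': 246.69172401374604, 'k1': 0.0005169643418430701, 'xyz': array([ 0.516, -0.571,  0.735]), 'attitude': array([ 0.356, -0.003, -0.014,  0.934])}
clamp [(array([285.6, 354.6]), 0.8), (array([330.8, 364.5]), 0.43)]
clamp_nut_grip [(array([281.4, 324. ]), 0.96)]
clamp_lever_paddle [(array([330.8, 364.4]), 0.56)]
spare [(array([308.9, 202.8]), 0.59)]
top {'fx': 625.0005535445373, 'fy': 625.0005535445373, 'cx': 312.53378700260765, 'cy': 245.13801611004357, 'k1': -0.15757821672197542, 'xyz': array([ 0.369, -0.015,  1.168]), 'attitude': array([ 0.052, -0.046, -0.695,  0.715])}
clamp [(array([394.9, 295.2]), 0.77)]
clamp_nut_grip [(array([402.6, 290.8]), 0.56)]
clamp_lever_paddle [(array([446.3, 246.5]), 0.56)]
spare [(array([198.3, 269. ]), 0.64)]
wrist {'fx': 334.92392012126567, 'fy': 334.92392012126567, 'cx': 317.78853803060457, 'cy': 240.07396370824185, 'k1': -0.043130160013892874, 'xyz': array([0.201, 0.599, 0.385]), 'attitude': array([-0.115, -0.073,  0.53 ,  0.837])}
clamp []
clamp_nut_grip []
clamp_lever_paddle []
spare []
```

View pics/side0.png

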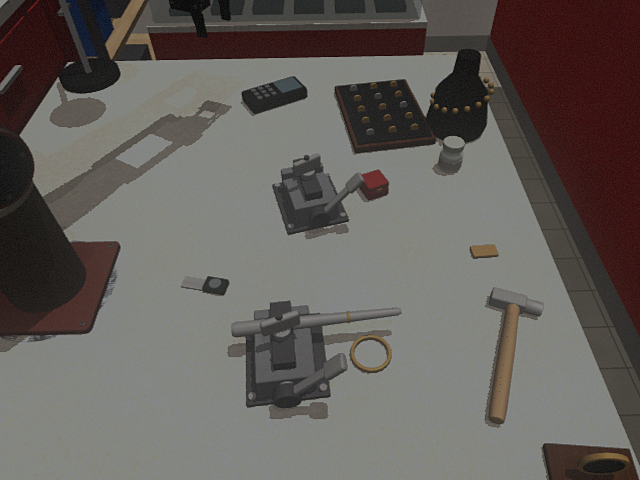

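View pics/top0.png

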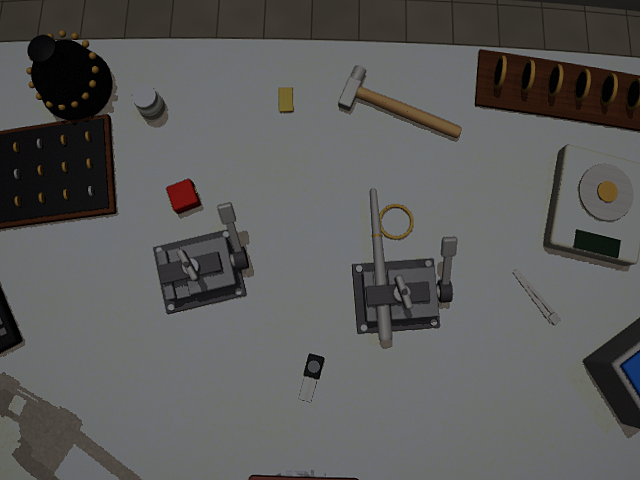

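```bash
python3 - <<'E'
from h import *
np.set_printoptions(precision=4,suppress=True)
S=lambda *p:ray("side",p); T=lambda *p:ray("top",p)
for n,a,b in(("nut",(281.4,324),(402.6,290.8)),("clamp",(285.6,354.6),(394.9,295.2)),("pad",(330.8,364.4),(446.3,246.5)),("spare",(308.9,202.8),(198.3,269))): print(n,*tri(S(*a),T(*b)))
E
```

```text
nut [ 0.4416 -0.1596  0.1029] 0.0017175596940700356
clamp [ 0.4398 -0.158   0.0089] 0.0011843416562061948
pad [ 0.5166 -0.2333  0.1122] 0.006328239008850128
spare [0.4765 0.2115 0.0021] 0.005661782279133455
```

Side view: the mandrel clamp is at about (285,355), nut (281,324), paddle (338,364), and the spare at (309,203). In the top view the nut is at (402,291), the paddle at (449,244) and the spare at (200,268). The networks agree with this. Next I need the wing angle and the clamp's yaw.

```bash
python3 - <<'E'
from h import *
im=cv2.imread("pics/top0.png")[225:345,340:470]
im=cv2.convertScaleAbs(im,alpha=1.8)
cv2.imwrite("pics/c1.png",cv2.resize(im,None,fx=5,fy=5,interpolation=cv2.INTER_CUBIC)[:600])
E
```

```text
(no output)
```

View pics/c1.png

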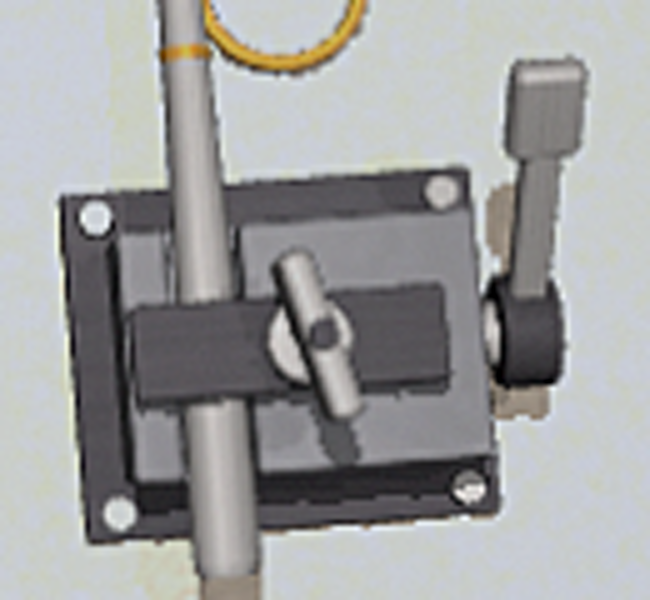

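The crop shows the wing from (293,257) to (345,412), the bolt at (322,332) and the plate corners clearly; the lever points nearly up in the image (+x).

```bash
python3 - <<'E'
from h import *
np.set_printoptions(precision=4,suppress=True)
P=lambda x,y,z:onz("top",(340+x/5,225+y/5),z)
A=lambda v:np.degrees(np.arctan2(v[1],v[0]))
a,b=P(293,257,.12),P(345,412,.12); print("wing",a,b,(a+b)/2,np.linalg.norm(a-b),A(a-b))
c=[P(*k,.008) for k in((65,197),(470,170),(90,540),(497,515))]; print("plate",np.mean(c,0),A(c[0]-c[2]),A(c[1]-c[3]),A(c[0]-c[1])-90,A(c[2]-c[3])-90,np.linalg.norm(c[0]-c[2]),np.linalg.norm(c[0]-c[1]))
print("bolt",P(322,332,.126))
print("padtop",P(546,75,.12),P(540,150,.12))
E
```

```text
wing [ 0.4654 -0.15    0.12  ] [ 0.4137 -0.1683  0.12  ] [ 0.4395 -0.1591  0.12  ] 0.05485245758164639 19.41958581090735
plate [ 0.4392 -0.1606  0.008 ] 5.415315603142824 4.911619022021844 5.384703298259197 4.815327390523493 0.12759790093213474 0.15279609855408524
bolt [ 0.4399 -0.1593  0.126 ]
padtop [ 0.5299 -0.2362  0.12  ] [ 0.5041 -0.2341  0.12  ]
```

Emit:
play_rows:
  targets:
    - [-1,8.7,-36,-2,0.039]
    - [-1,8.7,-36,-2,0.039]
    - [-1,8.7,-36,-2,0.039]
    - [-1,8.7,-36,-2,0.039]
    - [-1,8.7,-36,-2,0.039]
    - [-1,8.7,-36,-2,0.039]
    - [-1,8.7,-36,-2,0.039]
    - [-1,8.7,-36,-2,0.039]
    - [-1,8.7,-36,-2,0.039]
    - [-1,8.7,-36,-2,0.039]

```text
t: 1.58
eef_pos: [0.3542, 0.2034, 0.2725]
eef_rot: [0.025, 1.0, 0.0, 0.001]
force: [0.8, -1.1, -0.2]
finger_gap: 0.0868
gripper_force: 0.0
```

Emit:
play_rows:
  targets:
    - [-1,8.7,-36,-2,0.039]
    - [-1,8.7,-36,-2,0.039]
    - [-1,8.7,-36,-2,0.039]
    - [-1,8.7,-36,-2,0.039]
    - [-1,8.7,-36,-2,0.039]
    - [-1,8.7,-36,-2,0.039]
    - [-1,8.7,-36,-2,0.039]
    - [-1,8.7,-36,-2,0.039]
    - [-1,8.7,-36,-2,0.039]
    - [0,0,0,0,0]

```text
t: 2.42
eef_pos: [0.4333, -0.1244, 0.2545]
eef_rot: [-0.148, 0.989, -0.002, 0.0]
force: [-1.2, 0.8, 0.2]
finger_gap: 0.0851
gripper_force: 0.0
```

```bash
cat >> h.py <<'E'
def st():
    s=r.get_state(); M=R.from_quat(s["eef_rot"]).as_matrix()
    print("t",round(s["t"],2),"tcp",np.round(s["eef_pos"],4),"yang",round(np.degrees(np.arctan2(M[1,1],M[0,1])),1),"q",np.round(s["joint_positions"],2),"F",np.round(s["force"],1),"T",np.round(s["ft_torque"],2),"gap",round(s["finger_gap"],4),"gf",round(s["gripper_force"],1)); return s
E
python3 - <<'E'
from h import *
st()
im=r.camera("wrist"); cv2.imwrite("pics/w1.png",cv2.convertScaleAbs(im,alpha=1.6))
for q in("clamp_nut_grip","clamp_lever_paddle"):
  for d in r.place_of("wrist",q)[:2]: print(q,d,onz("wrist",d["position"],.105))
E
```

```text
t 2.42 tcp [ 0.4333 -0.1244  0.2545] yang 107.0 q [-0.45 -0.18  2.   -0.    1.31 -2.32] F [-1.2  0.8  0.2] T [0.05 0.05 0.04] gap 0.0851 gf 0.0
clamp_nut_grip {'position': [268.9, 242.6], 'confidence': 0.75} [ 0.43986604 -0.15446056  0.105     ]
clamp_lever_paddle {'position': [147.0, 305.5], 'confidence': 0.84} [ 0.51943369 -0.23402239  0.105     ]
```

View pics/w1.png

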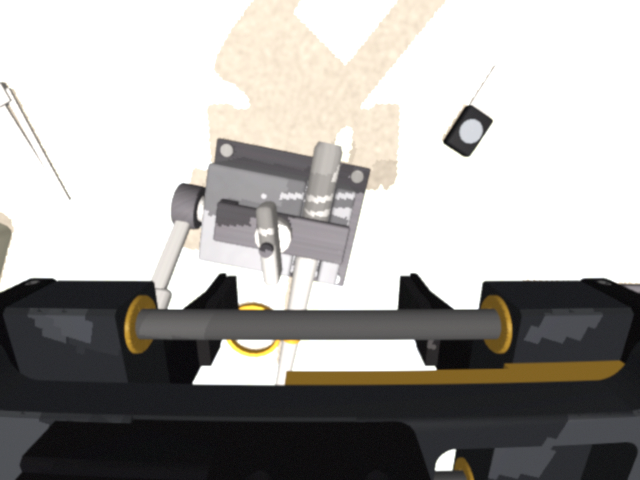

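The wrist view shows the wing from (264,207) to (273,282) with the bolt at (267,246), nearly perpendicular to the closing axis.

```bash
python3 - <<'E'
from h import *
a,b=onz("wrist",(264,208),.12),onz("wrist",(272,282),.12); v=b-a
print(a,b,(a+b)/2,np.linalg.norm(v),np.degrees(np.arctan2(v[1],v[0])),onz("wrist",(267,247),.126))
E
```

```text
[ 0.41208579 -0.16193349  0.12      ] [ 0.46326406 -0.1426835   0.12      ] [ 0.43767492 -0.1523085   0.12      ] 0.05467885887584734 20.613095535201722 [ 0.436482   -0.15252548  0.126     ]
```

Emit:
play_rows:
  targets:
    - [-0.2,4,-19,-19,0.022]
    - [-0.2,4,-19,-19,0.022]
    - [-0.2,0,0,0,0]
    - [-0.2,0,0,0,0]
    - [-0.2,0,0,0,0]

```text
t: 2.98
eef_pos: [0.4406, -0.1557, 0.2167]
eef_rot: [-0.171, 0.985, 0.0, 0.0]
force: [-0.5, 0.0, -0.3]
finger_gap: 0.0531
gripper_force: 0.0
```

```bash
python3 - <<'E'
from h import *
st()
k=r.get_calibration("wrist"); im=r.camera("wrist"); cv2.imwrite("pics/w2.png",im[120:440,120:500])
im=cv2.resize(im[120:420,120:500],None,fx=2,fy=2); cv2.imwrite("pics/w2.png",im)
for q in("clamp_nut_grip","clamp_lever_paddle"):
  for d in r.place_of("wrist",q)[:2]: print(q,d,onz(k,d["position"],.105))
st()
E
```

```text
t 2.98 tcp [ 0.4406 -0.1557  0.2167] yang 109.7 q [-0.51 -0.09  2.    0.    1.23 -2.42] F [-0.5  0.  -0.3] T [ 0.03  0.05 -0.01] gap 0.0531 gf 0.0
clamp_nut_grip {'position': [306.7, 261.0], 'confidence': 0.9} [ 0.44136401 -0.16135225  0.105     ]
t 3.13 tcp [ 0.441  -0.1562  0.2173] yang 109.7 q [-0.51 -0.09  2.    0.    1.23 -2.42] F [-0.3 -0.1 -0. ] T [ 0.05  0.04 -0.  ] gap 0.0528 gf 0.0
```

View pics/w2.png

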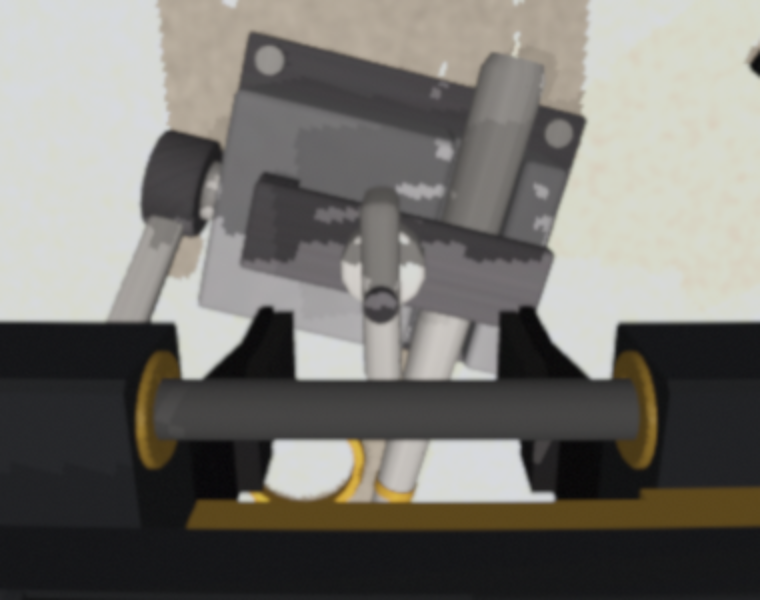

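Emit:
play_rows:
  targets:
    - [-0.2,0,-3.5,-20,0]
    - [-0.2,0,0,-20,0]
    - [-0.2,0,0,-10,0]
    - [-0.2,0,0,0,0]
    - [1,0,0,0,0]
    - [1,0,0,0,0]
    - [1,0,0,0,0]
    - [1,0,0,0,0]
    - [1,0,0,0,0]
  force: 40

```text
t: 3.88
eef_pos: [0.441, -0.1607, 0.1671]
eef_rot: [-0.171, 0.985, -0.0, 0.001]
force: [0.1, 0.2, -1.6]
finger_gap: 0.027
gripper_force: 0.0
```

```bash
python3 -c "from h import *;st()"
```

```text
t 3.88 tcp [ 0.441  -0.1607  0.1671] yang 109.7 q [-0.52 -0.02  2.04  0.    1.13 -2.43] F [ 0.1  0.2 -1.6] T [0.04 0.09 0.01] gap 0.027 gf 0.0
```

Emit:
play_rows:
  targets:
    - [1,0,0,0,0]
    - [1,0,0,0,0]
    - [1,0,0,0,0]
    - [1,0,0,0,0]
    - [1,0,0,0,0]

```text
t: 4.3
eef_pos: [0.4406, -0.1605, 0.1664]
eef_rot: [-0.171, 0.985, -0.0, 0.0]
force: [-0.7, 0.1, 0.9]
finger_gap: 0.0118
gripper_force: 40.0
```

```bash
python3 -c "from h import *;st()"
```

```text
t 4.3 tcp [ 0.4406 -0.1605  0.1664] yang 109.7 q [-0.52 -0.02  2.04 -0.    1.13 -2.43] F [-0.7  0.1  0.9] T [ 0.16 -0.01  0.1 ] gap 0.0118 gf 40.0
```

Gripped at 12 mm with little side force. I'll turn clockwise (negative about z) and sink 4 mm/rad.

Emit:
play_rows:
  targets:
    - [1,0,0,-0.4,-0.1]
    - [1,0,0,-0.4,-0.1]
    - [1,0,0,-0.4,-0.1]
    - [1,0,0,-0.4,-0.1]
    - [1,0,0,-0.4,-0.1]
    - [1,0,0,-0.4,-0.1]
    - [1,0,0,-0.4,-0.1]
    - [1,0,0,0,0]

```text
t: 4.97
eef_pos: [0.4406, -0.1608, 0.1637]
eef_rot: [0.179, 0.984, -0.0, 0.0]
force: [-0.6, -1.7, 1.3]
finger_gap: 0.0115
gripper_force: 40.0
```

```bash
python3 -c "from h import *;st()"
```

```text
t 4.97 tcp [ 0.4406 -0.1608  0.1637] yang 69.4 q [-0.52 -0.02  2.04 -0.    1.12 -1.73] F [-0.6 -1.7  1.3] T [-0.21  0.11 -0.1 ] gap 0.0115 gf 40.0
```

Emit:
play_rows:
  targets:
    - [1,0,0,-0.2,-0.05]
    - [1,0,0,-0.2,-0.05]
    - [1,0,0,0,0]

```text
t: 5.22
eef_pos: [0.4406, -0.1609, 0.1634]
eef_rot: [0.226, 0.974, -0.0, 0.0]
force: [-1.1, -1.3, 3.1]
finger_gap: 0.0115
gripper_force: 40.0
```

```bash
python3 -c "from h import *;st()"
```

```text
t 5.22 tcp [ 0.4406 -0.1609  0.1634] yang 63.9 q [-0.52 -0.02  2.04 -0.    1.12 -1.63] F [-1.1 -1.3  3.1] T [-0.23  0.22 -0.01] gap 0.0115 gf 40.0
```

Emit:
play_rows:
  targets:
    - [1,0,0,-0.2,-0.05]
    - [1,0,0,-0.2,-0.05]
    - [1,0,0,0,0]

```text
t: 5.47
eef_pos: [0.4407, -0.1609, 0.1632]
eef_rot: [0.274, 0.962, -0.001, 0.0]
force: [-2.1, -0.6, 4.8]
finger_gap: 0.0114
gripper_force: 40.0
```

```bash
python3 -c "from h import *;st()"
```

```text
t 5.47 tcp [ 0.4407 -0.1609  0.1632] yang 58.3 q [-0.52 -0.02  2.04 -0.    1.12 -1.53] F [-2.1 -0.6  4.8] T [-0.27  0.32  0.69] gap 0.0114 gf 40.0
```

Emit:
play_rows:
  targets:
    - [1,0,0,-0.2,-0.05]
    - [1,0,0,-0.2,-0.05]
    - [1,0,0,0,0]

```text
t: 5.72
eef_pos: [0.4408, -0.161, 0.1631]
eef_rot: [0.321, 0.947, -0.001, 0.0]
force: [-1.7, -1.2, 6.9]
finger_gap: 0.013
gripper_force: 42.9
```

```bash
python3 -c "from h import *;st()"
```

```text
t 5.72 tcp [ 0.4408 -0.161   0.1631] yang 52.6 q [-0.52 -0.02  2.04 -0.    1.12 -1.43] F [-1.7 -1.2  6.9] T [-0.17  0.35  1.  ] gap 0.013 gf 42.9
```

Torque rose from about 0 to 0.7–1.0 N m and the wing began to slip in the pads (gap 13 mm): the firm stop, about 0.9 rad from the start. Release, lift and look.

Emit:
play_rows:
  targets:
    - [-0.2,0,0,0,0]
    - [-0.2,0,0,0,0]
    - [-0.2,0,0,0,0]
    - [-0.2,0,0,0,0]
    - [-0.2,0,0,5,0]
    - [-0.2,0,0,30,0]
    - [1,0,0,35,0]
    - [1,41,0,10,0.12]
    - [1,41,-20,0,0.12]
    - [1,0,0,0,0.12]

```text
t: 6.55
eef_pos: [0.5234, -0.181, 0.2422]
eef_rot: [0.145, 0.989, -0.0, 0.002]
force: [-1.4, 0.7, -0.9]
finger_gap: 0.033
gripper_force: 0.0
```

```bash
python3 - <<'E'
from h import *
st()
for c in("side","top"):
    im=r.camera(c)
    sl=(slice(280,420),slice(220,410)) if c=="side" else (slice(225,345),slice(340,470))
    cv2.imwrite(f"pics/{c}1.png",cv2.resize(cv2.convertScaleAbs(im[sl],alpha=1.7),None,fx=4,fy=4,interpolation=cv2.INTER_CUBIC))
    for q in("clamp_nut_grip","clamp_lever_paddle"):
        print(c,q,[(np.round(d["position"],1),round(d["confidence"],2)) for d in r.place_of(c,q)])
P=lambda x,y,z:onz("top",(340+x/5,225+y/5),z)
print("hub",P(530,335,.055),P(528,290,.04))
E
```

```text
t 6.55 tcp [ 0.5234 -0.181   0.2422] yang 73.4 q [-0.48  0.09  1.77  0.    1.28 -1.76] F [-1.4  0.7 -0.9] T [0.08 0.01 0.01] gap 0.033 gf 0.0
side clamp_nut_grip [(array([278.2, 326.3]), 0.86)]
side clamp_lever_paddle [(array([329.6, 366.6]), 0.91)]
top clamp_nut_grip [(array([402.2, 290.1]), 0.54)]
top clamp_lever_paddle []
hub [ 0.44555564 -0.24418987  0.055     ] [ 0.46295947 -0.24646405  0.04      ]
```

View pics/side1.png

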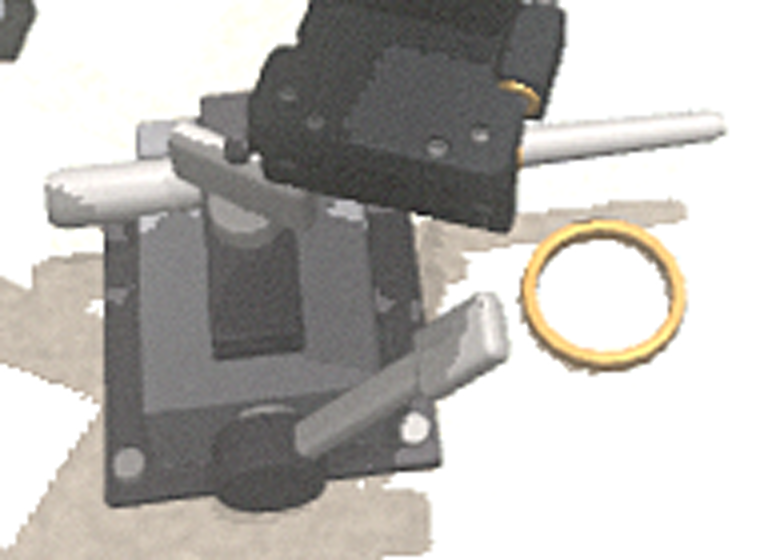

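View pics/top1.png

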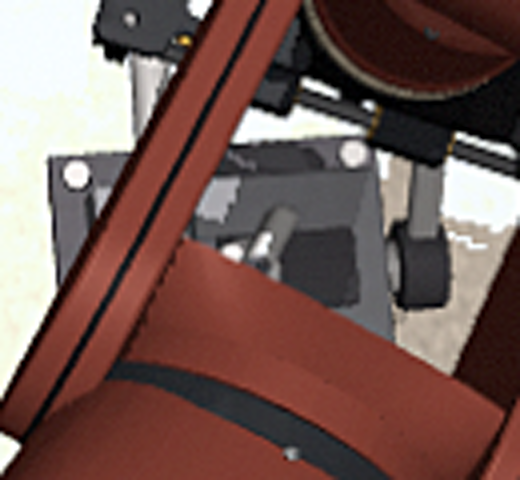

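Side crop: the wing has turned, running from (180,130) to (312,200), and the lever is still up with the paddle at about (470,345). I'll check the wing angle and the paddle position from this.

```bash
python3 - <<'E'
from h import *
np.set_printoptions(precision=4,suppress=True)
a,b=[onz("side",(220+x/4,280+y/4),.117) for x,y in((180,127),(312,190))]; v=b-a
print("wing",a,b,np.linalg.norm(v),np.degrees(np.arctan2(v[1],v[0])))
th=np.radians(5.1); o=np.array([.4402,-.1600]); X=np.array([np.cos(th),np.sin(th)]);Y=np.array([-X[1],X[0]])
c,d=ray("side",(329.6,366.6)); n=Y; s=((o-.085*Y-c[:2])@n)/(d[:2]@n); p=c+s*d; print("pad",p,"clampx",(p[:2]-o)@X)
# tip outer edge contacting at dist D; tip centre 9.5 mm inward
for deg in(50,43,35,25,15,5,0):
    t=np.radians(deg); D=.106; x=D*np.cos(t)-.006*np.sin(t)-.0095; z=.04+D*np.sin(t)+.006*np.cos(t)
    print(deg,"TCP",o+x*X-.085*Y,z+.07)
E
```

```text
wing [ 0.417  -0.1466  0.117 ] [ 0.4669 -0.1757  0.117 ] 0.05783961899675634 -30.251102034959082
pad [ 0.5118 -0.239   0.1151] clampx 0.06425911361747047
50 TCP [ 0.5016 -0.2399] 0.1950574366287309
43 TCP [ 0.5114 -0.239 ] 0.18667994837633986
35 TCP [ 0.5214 -0.2381] 0.17571401451894483
25 TCP [ 0.5315 -0.2372] 0.16023538246673405
15 TCP [ 0.5387 -0.2365] 0.14323037373860162
5 TCP [ 0.543  -0.2362] 0.12521567691980223
0 TCP [ 0.5439 -0.2361] 0.116
```

The wing is at −30°, so it turned 0.87 rad and is at its stop. Now moving over the paddle, closed fingers across the lever.

Emit:
play_rows:
  targets:
    - [1,-5,-15,0,0.096]
    - [1,-5,-15,0,0.096]
    - [1,-5,-15,-5,0.096]
    - [1,-5,-14,-10,0.096]
    - [1,0,0,-10,0]
    - [1,0,0,-10,0]
    - [1,0,0,0,0]

```text
t: 7.43
eef_pos: [0.497, -0.2364, 0.2047]
eef_rot: [-0.042, 0.999, 0.001, -0.001]
force: [-0.3, -0.3, -0.1]
finger_gap: 0.0
gripper_force: 0.0
```

```bash
python3 - <<'E'
from h import *
st(); im=r.camera("side")
cv2.imwrite("pics/side2.png",cv2.resize(cv2.convertScaleAbs(im[260:420,220:430],alpha=1.7),None,fx=3,fy=3,interpolation=cv2.INTER_CUBIC))
E
```

```text
t 7.43 tcp [ 0.497  -0.2364  0.2047] yang 94.8 q [-0.59  0.13  1.8   0.    1.22 -2.24] F [-0.3 -0.3 -0.1] T [ 0.08  0.08 -0.04] gap 0.0 gf 0.0
```

View pics/side2.png

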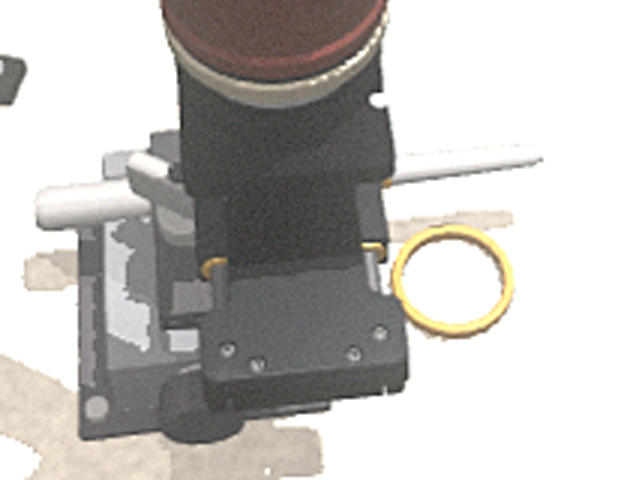

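The gripper hides the paddle, as expected, so I'll continue by force feedback.

Emit:
play_rows:
  targets:
    - [1,6,-2.6,-6,0]
    - [1,5,0,-6,0]
    - [1,2,0,-4,0]
    - [1,0,0,0,0]

```text
t: 7.82
eef_pos: [0.5119, -0.2399, 0.1901]
eef_rot: [-0.044, 0.999, 0.0, -0.0]
force: [0.2, -0.5, 1.1]
finger_gap: 0.0005
gripper_force: 0.0
```

Emit:
play_rows:
  targets:
    - [1,4,0,-4,0]
    - [1,4,0,-4,0]
    - [1,0,0,0,0]

```text
t: 8.07
eef_pos: [0.5199, -0.2401, 0.1823]
eef_rot: [-0.044, 0.999, 0.0, -0.0]
force: [-0.4, -0.0, -0.7]
finger_gap: 0.0004
gripper_force: 0.1
```

Emit:
play_rows:
  targets:
    - [1,0,0,-4,0]
    - [1,0,0,0,0]

```text
t: 8.23
eef_pos: [0.5195, -0.2405, 0.1787]
eef_rot: [-0.044, 0.999, -0.0, 0.0]
force: [-0.4, 0.8, 0.4]
finger_gap: 0.0006
gripper_force: 0.3
```

```bash
python3 - <<'E'
from h import *
st()
for c in("wrist","side","top"):
    im=r.camera(c); cv2.imwrite(f"pics/{c}3.png",im)
    print(c,r.place_of(c,"clamp_lever_paddle"),r.search_frame(c,"clamp_lever"))
w=cv2.imread("pics/wrist3.png"); s=cv2.imread("pics/side3.png")[240:420,200:440]
cv2.imwrite("pics/m3.png",cv2.convertScaleAbs(np.vstack([w[180:420,100:580],cv2.resize(s,(480,360))]),alpha=1.7))
E
```

```text
t 8.23 tcp [ 0.5195 -0.2405  0.1787] yang 95.0 q [-0.57  0.2   1.77 -0.    1.17 -2.23] F [-0.4  0.8  0.4] T [-0.02  0.03 -0.03] gap 0.0006 gf 0.3
wrist [] [{'extent': [297.7, 117.0, 45.2, 166.4], 'confidence': 0.56}]
side [] [{'extent': [272.4, 378.0, 37.3, 29.9], 'confidence': 0.75}]
top [] [{'extent': [440.7, 264.6, 9.3, 14.6], 'confidence': 0.65}]
```

View pics/m3.png

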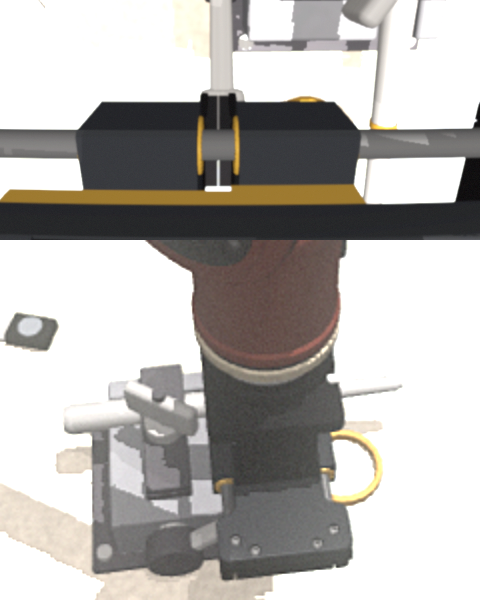

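The wrist half shows the lever running straight under the finger line at column ~320, with the paddle's inner end at row ~272. I'll get its angle by projecting the lever model.

```bash
cat >> h.py <<'E'
def proj(k,p):
    M=R.from_quat(k["attitude"]).as_matrix(); c=M.T@(np.array(p)-k["xyz"]); u=np.array([c[0],-c[1]])/-c[2]
    return np.round(u*(1+k["k1"]*(u@u))*k["fx"]+[k["cx"],k["cy"]],1)
th=np.radians(5.1); O=np.array([.4402,-.1600]); X=np.array([np.cos(th),np.sin(th)]);Y=np.array([-X[1],X[0]])
def lev(D,deg,dy=0):
    t=np.radians(deg); return np.r_[O+(D*np.cos(t)-.006*np.sin(t))*X-(.085+dy)*Y,.04+D*np.sin(t)+.006*np.cos(t)]
E
python3 - <<'E'
from h import *
k=r.get_calibration("wrist"); s=r.get_state(); p=s["eef_pos"]
for e in(-.0095,0,.0095): print("tip",e,proj(k,p+np.r_[e*X,-.07]))
for a in(50,46,43,40,37,34,30): print(a,[proj(k,lev(D,a)) for D in(.082,.1,.12)],"tipheight over face mm", [round(1e3*(p[2]-.07-np.interp((p[:2]-O)@X+e,[lev(D,a)[:2]@X-O@X for D in(0.,.12)],[lev(D,a)[2] for D in(0.,.12)],right=0)),1) for e in(-.0095,0,.0095)])
im=cv2.imread("pics/wrist3.png"); print(cv2.cvtColor(im,cv2.COLOR_BGR2GRAY)[250:300:2,[312,318,324]].T)
E
```

```text
tip -0.0095 [314.2 273.3]
tip 0 [314.3 290.2]
tip 0.0095 [314.4 306.5]
50 [array([318.3, 245.8]), array([318.4, 276.9]), array([318.5, 316.2])] tipheight over face mm [np.float64(-14.4), np.float64(-25.7), np.float64(109.2)]
46 [array([318.3, 252.1]), array([318.4, 283.8]), array([318.5, 323.1])] tipheight over face mm [np.float64(-3.9), np.float64(-13.8), np.float64(109.2)]
43 [array([318.3, 256.2]), array([318.4, 288.1]), array([318.5, 327.1])] tipheight over face mm [np.float64(2.9), np.float64(-5.9), np.float64(-14.8)]
40 [array([318.3, 259.8]), array([318.4, 291.6]), array([318.5, 330.2])] tipheight over face mm [np.float64(9.1), np.float64(1.1), np.float64(-6.8)]
37 [array([318.3, 262.8]), array([318.4, 294.6]), array([318.5, 332.5])] tipheight over face mm [np.float64(14.7), np.float64(7.6), np.float64(0.4)]
34 [array([318.3, 265.4]), array([318.4, 296.9]), array([318.5, 334. ])] tipheight over face mm [np.float64(19.9), np.float64(13.5), np.float64(7.1)]
30 [array([318.3, 268.1]), array([318.4, 299. ]), array([318.5, 334.9])] tipheight over face mm [np.float64(26.3), np.float64(20.8), np.float64(15.3)]
[[117 118 118 118 117 117 117 117 117 112 104 116 109  41  19  20  20  19
   17  20  18  20  19  21  19]
 [121 122 122 122 121 121 121 121 121 120 108 115 116  75  64  65  65  65
   66  65  65  65  65  64  64]
 [123 123 123 123 123 123 123 123 123 121 109 115 108  41  19  19  19  19
   20  19  20  19  17  19  19]]
```

Emit:
play_rows:
  targets:
    - [1,0,0,-3,0]
    - [1,0,0,0,0]

```text
t: 8.85
eef_pos: [0.5195, -0.2405, 0.176]
eef_rot: [-0.044, 0.999, -0.0, 0.0]
force: [-0.3, -0.4, 1.4]
finger_gap: 0.0006
gripper_force: 0.7
```

Emit:
play_rows:
  targets:
    - [1,0,0,-3,0]
    - [1,0,0,0,0]

```text
t: 9.02
eef_pos: [0.5194, -0.2404, 0.1728]
eef_rot: [-0.044, 0.999, 0.0, -0.0]
force: [-1.0, -0.5, 1.8]
finger_gap: 0.0001
gripper_force: 0.7
```

Only 1–2 N of reaction, which is ambiguous. I'll back off and measure the lever's real angle.

Emit:
play_rows:
  targets:
    - [1,0,0,30,0]
    - [1,0,20,40,0]
    - [1,0,40,0,0]
    - [1,0,10,0,0]
    - [1,0,0,0,0]

```text
t: 9.43
eef_pos: [0.5194, -0.1694, 0.2406]
eef_rot: [-0.045, 0.999, 0.0, 0.0]
force: [-0.1, 0.2, -0.6]
finger_gap: -0.0
gripper_force: 0.0
```

```bash
python3 - <<'E'
from h import *
st(); im=r.camera("side"); k=r.get_calibration("side")
for d in r.place_of("side","clamp_lever_paddle"): print(d)
for d in r.place_of("side","clamp_nut_grip"): print(d)
for a in(50,46,43,40,37,34,30): print(a,proj(k,lev(.1,a)),proj(k,lev(.12,a)),proj(k,lev(0.0,a)))
c=cv2.resize(cv2.convertScaleAbs(im[290:420,230:400],alpha=1.7),None,fx=4.5,fy=4.5,interpolation=cv2.INTER_CUBIC)
cv2.imwrite("pics/side4.png",c)
E
```

```text
t 9.43 tcp [ 0.5194 -0.1694  0.2406] yang 95.2 q [-0.46  0.08  1.79  0.    1.28 -2.12] F [-0.1  0.2 -0.6] T [ 0.01  0.02 -0.01] gap -0.0 gf 0.0
{'position': [338.4, 368.4], 'confidence': 0.89}
{'position': [279.0, 323.2], 'confidence': 0.88}
50 [326.2 365.1] [335.5 358.5] [283.9 395.2]
46 [330.2 366.2] [340.3 359.9] [284.1 395.1]
43 [333.1 367.1] [343.6 361.1] [284.2 395. ]
40 [335.8 368.1] [346.8 362.4] [284.4 394.9]
37 [338.3 369.2] [349.8 363.7] [284.5 394.8]
34 [340.6 370.3] [352.5 365.2] [284.7 394.7]
30 [343.5 372. ] [355.8 367.2] [284.9 394.6]
```

View pics/side4.png

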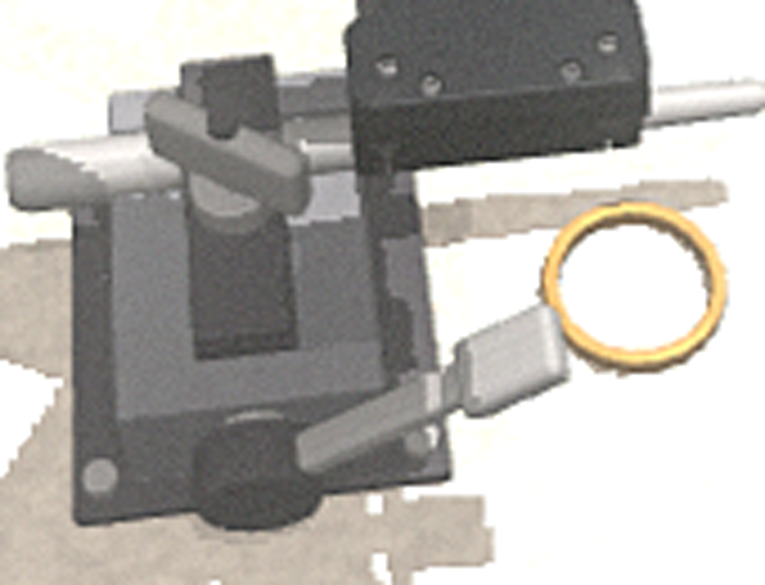

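The lever sits at about 37° (it was ~46°), so it moved under a small reading. Before going on I'll make sure the nut really is at its stop: re-grip harder and try to turn it further.

Emit:
play_rows:
  targets:
    - [-0.2,-20,2,0,-0.124]
    - [-0.2,-20,2,0,-0.124]
    - [-0.2,-20,3,0,-0.124]
    - [-0.2,-19,2,0,-0.124]
    - [-0.2,0,0,-20,-0.124]
    - [-0.2,0,0,-30,0]
    - [-0.2,0,0,0,0]
    - [-0.2,0,0,0,0]
  force: 55

```text
t: 10.25
eef_pos: [0.439, -0.1629, 0.1887]
eef_rot: [0.263, 0.965, 0.001, -0.003]
force: [0.3, 0.3, 0.1]
finger_gap: 0.0456
gripper_force: 0.0
```

```bash
python3 -c "from h import *;st()"
```

```text
t 10.25 tcp [ 0.439  -0.1629  0.1887] yang 59.5 q [-0.52 -0.05  2.02 -0.    1.18 -1.56] F [0.3 0.3 0.1] T [-0.04 -0.03  0.01] gap 0.0456 gf 0.0
```

Emit:
play_rows:
  targets:
    - [-0.2,1.7,2,-12,0]
    - [-0.2,0,0,-12,0]
    - [1,0,0,0,0]
    - [1,0,0,0,0]
    - [1,0,0,0,0]
    - [1,0,0,0,0]
    - [1,0,0,0,0]
    - [1,0,0,0,0]
    - [1,0,0,0,0]
    - [1,0,0,0,0]

```text
t: 11.08
eef_pos: [0.442, -0.1614, 0.1668]
eef_rot: [0.263, 0.965, -0.001, 0.0]
force: [-1.9, -3.8, 2.6]
finger_gap: 0.0116
gripper_force: 54.8
```

```bash
python3 -c "from h import *;st()"
```

```text
t 11.08 tcp [ 0.442  -0.1614  0.1668] yang 59.5 q [-0.52 -0.02  2.03 -0.    1.13 -1.56] F [-1.9 -3.8  2.6] T [-0.55  0.41  0.41] gap 0.0116 gf 54.8
```

Emit:
play_rows:
  targets:
    - [1,0,0,0,-0.03]
    - [1,0,0,0,0]

```text
t: 11.25
eef_pos: [0.4421, -0.1614, 0.1668]
eef_rot: [0.278, 0.961, -0.001, 0.0]
force: [-2.8, -4.3, 3.0]
finger_gap: 0.0116
gripper_force: 55.2
```

```bash
python3 -c "from h import *;st()"
```

```text
t 11.25 tcp [ 0.4421 -0.1614  0.1668] yang 57.8 q [-0.52 -0.02  2.03 -0.    1.13 -1.52] F [-2.8 -4.3  3. ] T [-0.69  0.46  0.72] gap 0.0116 gf 55.2
```

Emit:
play_rows:
  targets:
    - [1,0,0,0,-0.03]
    - [1,0,0,0,0]

```text
t: 11.42
eef_pos: [0.4421, -0.1614, 0.1668]
eef_rot: [0.292, 0.957, -0.001, 0.0]
force: [-3.5, -4.6, 3.1]
finger_gap: 0.0121
gripper_force: 56.0
```

```bash
python3 -c "from h import *;st()"
```

```text
t 11.42 tcp [ 0.4421 -0.1614  0.1668] yang 56.1 q [-0.52 -0.02  2.03 -0.    1.13 -1.5 ] F [-3.5 -4.6  3.1] T [-0.8   0.55  0.94] gap 0.0121 gf 56.0
```

Torque climbs straight to 0.94 N m with no further turning, so the nut is firmly at its stop. Release and go back to the lever.

Emit:
play_rows:
  targets:
    - [-0.2,0,0,0,0]
    - [-0.2,0,0,0,0]
    - [-0.2,0,0,0,0]
    - [-0.2,0,0,0,0]
    - [-0.2,0,0,15,0]
    - [-0.2,0,0,30,0]
    - [1,18,-8,20,0.12]
    - [1,20,-20,0,0.12]
    - [1,20,-25,0,0.12]
    - [1,16,-25,0,0.12]

```text
t: 12.25
eef_pos: [0.5177, -0.2391, 0.232]
eef_rot: [0.053, 0.999, 0.0, 0.001]
force: [-0.6, 1.4, 0.3]
finger_gap: 0.0322
gripper_force: 0.0
```

Emit:
play_rows:
  targets:
    - [1,0,0,-20,0.1]
    - [1,0,0,-15,0.1]
    - [1,0,0,0,0]

```text
t: 12.5
eef_pos: [0.5145, -0.2378, 0.1923]
eef_rot: [-0.045, 0.999, 0.002, -0.003]
force: [-0.3, -0.7, -1.5]
finger_gap: 0.0132
gripper_force: 0.0
```

```bash
python3 -c "from h import *;st()"
```

```text
t 12.5 tcp [ 0.5145 -0.2378  0.1923] yang 95.2 q [-0.57  0.18  1.77  0.    1.2  -2.23] F [-0.3 -0.7 -1.5] T [ 0.07  0.01 -0.06] gap 0.0132 gf 0.0
```

Emit:
play_rows:
  targets:
    - [1,3,-1,-6,0]
    - [1,4,0,-7,0]
    - [1,3,0,-4,0]
    - [1,3,0,-4,0]

```text
t: 12.83
eef_pos: [0.5297, -0.2396, 0.1756]
eef_rot: [-0.043, 0.999, -0.0, 0.0]
force: [-1.3, 0.3, 0.9]
finger_gap: 0.0008
gripper_force: 0.8
```

Emit:
play_rows:
  targets:
    - [1,3,0,-5,0]
    - [1,3,0,-6,0]

```text
t: 13.0
eef_pos: [0.536, -0.2397, 0.1648]
eef_rot: [-0.043, 0.999, -0.0, 0.001]
force: [0.1, 0.3, 1.8]
finger_gap: 0.0004
gripper_force: 0.9
```

Emit:
play_rows:
  targets:
    - [1,2,0,-6,0]
    - [1,2,0,-6,0]

```text
t: 13.17
eef_pos: [0.5399, -0.2399, 0.1523]
eef_rot: [-0.044, 0.999, -0.0, 0.001]
force: [0.7, 0.7, 2.0]
finger_gap: 0.0001
gripper_force: 0.9
```

Emit:
play_rows:
  targets:
    - [1,1,0,-6,0]

```text
t: 13.25
eef_pos: [0.5408, -0.2399, 0.1462]
eef_rot: [-0.044, 0.999, -0.0, 0.001]
force: [1.0, -0.1, 2.2]
finger_gap: 0.0005
gripper_force: 0.9
```

```bash
python3 - <<'E'
from h import *
st(); print(r.camera("wrist").shape); print(r.search_frame("wrist","clamp_lever"), r.search_frame("wrist","clamp_lever_paddle")); st()
k=r.get_calibration("side"); im=r.camera("side"); print(r.search_frame("side","clamp_lever"))
st()
E
```

```text
t 13.25 tcp [ 0.5408 -0.2399  0.1462] yang 95.0 q [-0.55  0.29  1.74  0.    1.12 -2.21] F [ 1.  -0.1  2.2] T [-0.   -0.13 -0.01] gap 0.0005 gf 0.9
(480, 640, 3)
[{'extent': [297.8, 68.9, 51.6, 211.4], 'confidence': 0.84}] [{'extent': [301.7, 69.0, 47.8, 208.4], 'confidence': 0.82}]
t 13.4 tcp [ 0.5396 -0.2395  0.1454] yang 95.0 q [-0.55  0.29  1.74 -0.    1.12 -2.21] F [-0.6 -0.4 -0.3] T [0.05 0.05 0.05] gap 0.0004 gf 0.0
[{'extent': [273.5, 381.2, 54.0, 24.2], 'confidence': 0.88}]
t 13.5 tcp [ 0.5398 -0.2397  0.146 ] yang 95.0 q [-0.55  0.29  1.74 -0.    1.12 -2.21] F [-0.9  0.2 -0.4] T [0.05 0.01 0.01] gap 0.0007 gf 0.0
```

Emit:
play_rows:
  targets:
    - [1,1,0.5,-5,0]
    - [1,1,0.5,-5,0]

```text
t: 13.67
eef_pos: [0.5427, -0.2392, 0.1369]
eef_rot: [-0.043, 0.999, -0.001, 0.001]
force: [0.3, -1.2, 2.2]
finger_gap: 0.0007
gripper_force: 0.9
```

Emit:
play_rows:
  targets:
    - [1,1,0.5,-5,0]
    - [1,1,0.5,-5,0]

```text
t: 13.83
eef_pos: [0.5444, -0.238, 0.1262]
eef_rot: [-0.044, 0.999, -0.0, 0.0]
force: [-0.4, -1.0, 2.1]
finger_gap: 0.0004
gripper_force: 0.9
```

Only about 2 N throughout. I'll back off before the final closing and check where the lever and the wing really are.

Emit:
play_rows:
  targets:
    - [1,0,0,30,0]
    - [1,10,0,40,0]
    - [1,40,15,40,0]
    - [1,40,30,0,0]
    - [1,20,30,0,0]
    - [1,0,0,0,0]
    - [1,0,0,0,0]

```text
t: 14.42
eef_pos: [0.6364, -0.17, 0.2236]
eef_rot: [-0.045, 0.999, 0.0, -0.001]
force: [-0.2, 0.1, -0.8]
finger_gap: 0.0005
gripper_force: 0.0
```

```bash
python3 - <<'E'
from h import *
st()
for c in("side","top"):
    im=r.camera(c); k=r.get_calibration(c); cv2.imwrite(f"pics/{c}5.png",im)
    for q in("clamp_lever_paddle","clamp_nut_grip"):
        print(c,q,[(np.round(d["position"],1),round(d["confidence"],2)) for d in r.place_of(c,q)],[(np.round(d["extent"],1),round(d["confidence"],2)) for d in r.search_frame(c,q)])
    for a in(37,20,10,5,0): print(a,proj(k,lev(.1,a)),proj(k,lev(.12,a)))
# wing direction by matching: rendered top edge outline vs image brightness is crude; report predicted end pixels
k=r.get_calibration("side")
for w in(-20,-25,-30,-35,-40):
    v=np.r_[np.cos(np.radians(w)),np.sin(np.radians(w)),0]*.03; p=np.r_[O,.117]
    print(w,proj(k,p-v),proj(k,p+v))
g=cv2.cvtColor(cv2.imread("pics/side5.png"),cv2.COLOR_BGR2GRAY)
print(g[308:332:2,258:306:2])
E
```

```text
t 14.42 tcp [ 0.6364 -0.17    0.2236] yang 95.2 q [-0.38  0.35  1.5   0.    1.29 -2.04] F [-0.2  0.1 -0.8] T [0.07 0.08 0.  ] gap 0.0005 gf 0.0
side clamp_lever_paddle [(array([353.7, 383.2]), 0.87)] [(array([275.2, 375. ,  91.3,  34.2]), 0.76)]
side clamp_nut_grip [] [(array([259.9, 313.1,  40.1,  26.7]), 0.95)]
37 [338.3 369.2] [349.8 363.7]
20 [349.2 376.4] [362.3 372.7]
10 [352.8 381.4] [366.2 378.8]
5 [353.8 383.9] [367.2 381.9]
0 [354.3 386.6] [367.6 385.1]
top clamp_lever_paddle [] []
top clamp_nut_grip [] []
37 [448.4 244.9] [449.  234.7]
20 [444.7 238.1] [444.5 227. ]
10 [442.5 236.4] [441.9 225.3]
5 [441.5 236.2] [440.7 225.2]
0 [440.5 236.5] [439.6 225.7]
-20 [261.5 313.6] [299.1 324.3]
-25 [262.3 312.2] [298.4 325.7]
-30 [263.2 310.9] [297.5 327.1]
-35 [264.3 309.7] [296.5 328.4]
-40 [265.4 308.5] [295.4 329.7]
[[167 170 166 171 171 177  78  81  80  81  80  78  78  79  77  77  79 118
  113 115 111 113 116 115]
 [121 114 119 118 124 102  53  65  67  79  80  79  82  78  77  82  74 118
  116 113 115 113 115 117]
 [118 114 115 144 144 145 128  88  56  58  64  66  71  81  81  
[... 247 characters left out ...]
78  73  69  74  81 110 130 144  65  79  79  74 121  60  55  56  79
  160 153 148 151 150 154]
 [ 80  85  83  70  74  70  69  83  98  84  46  42 123 147 144 124  82  73
   97  99 110 123 155 155]
 [ 90  95  91  70  71  72  72  73  72  75  83 122 133 142 142 144 142 129
  105  98  98 101 106 138]
 [101  98  89  77  69  74  72  74  71  72  70  72  95 120 128 140 145 144
  143 130  84  94  94  94]
 [ 98  95  89  91  87  80  71  71  68  69  67  73  72  72  85 112 129 136
  143 127  72  87  80  79]
 [ 99  97  86  90  85  81  76  69  71  69  70  73  70  70  70  73  80 108
  123  93  71  63  64  72]
 [ 89  89  86  85  81  78  71  89  98  92  69  73  67  73  72  74  69  71
   73  73  71  79  80  77]]
```

The lever is now at about 7° (pixel (354,383) matches the model) and the wing is still at its stop angle, about −28°. It was tested to 0.94 N m without turning, and its angle compared with the spare's is consistent with 1.2. I'll finish the press down to the stop while logging the force.

Emit:
play_rows:
  targets:
    - [1,-30,-22,0,0]
    - [1,-31,-23,-10,0]
    - [1,-30,-23,-30,0]
    - [1,0,0,-30,0]
    - [1,0,0,-18,0]
    - [1,0,0,0,0]
    - [1,0,0,0,0]

```text
t: 15.5
eef_pos: [0.5484, -0.2368, 0.1403]
eef_rot: [-0.043, 0.999, 0.001, -0.001]
force: [-0.3, -0.7, 0.2]
finger_gap: 0.0006
gripper_force: 0.0
```

Emit:
play_rows:
  targets:
    - [1,0,0,-4,0]
    - [1,0,0,-4,0]

```text
t: 15.67
eef_pos: [0.5508, -0.2375, 0.1351]
eef_rot: [-0.044, 0.999, -0.001, 0.002]
force: [0.5, -0.5, 0.2]
finger_gap: 0.0004
gripper_force: 0.0
```

```bash
python3 -c "from h import *;print(st()['tau'])"
```

```text
t 15.67 tcp [ 0.5508 -0.2375  0.1351] yang 95.0 q [-0.54  0.32  1.72 -0.    1.1  -2.2 ] F [ 0.5 -0.5  0.2] T [-0.    0.01 -0.  ] gap 0.0004 gf 0.0
[-1.56078399e-01 -4.91444993e+01 -3.36554146e+01 -7.57845864e-02
  1.98105429e-01  1.98410753e-04]
```

Emit:
play_rows:
  targets:
    - [1,0,0,-3,0]
    - [1,0,0,-3,0]

```text
t: 15.83
eef_pos: [0.5498, -0.237, 0.1277]
eef_rot: [-0.044, 0.999, -0.0, 0.001]
force: [0.4, 0.6, 0.4]
finger_gap: 0.0007
gripper_force: 0.0
```

```bash
python3 -c "from h import *;print(st()['tau'])"
```

```text
t 15.83 tcp [ 0.5498 -0.237   0.1277] yang 95.0 q [-0.54  0.33  1.73  0.    1.09 -2.2 ] F [0.4 0.6 0.4] T [0.02 0.05 0.02] gap 0.0007 gf 0.0
[-3.85852216e-02 -4.97555888e+01 -3.38997316e+01 -6.91234111e-02
  1.07159726e-01 -2.77590325e-04]
```

Emit:
play_rows:
  targets:
    - [1,-4,0,-2,0]
    - [1,0,0,-2,0]
    - [1,0,0,-2,0]

```text
t: 16.08
eef_pos: [0.5453, -0.237, 0.1213]
eef_rot: [-0.044, 0.999, -0.0, 0.0]
force: [1.1, 0.6, 2.4]
finger_gap: 0.0005
gripper_force: 0.9
```

```bash
python3 - <<'E'
from h import *
print(st()['tau'])
g=cv2.cvtColor(cv2.imread("pics/top0.png"),cv2.COLOR_BGR2GRAY).astype(np.float32); k=r.get_calibration("top")
def samp(P): 
    uv=np.array([proj(k,p) for p in P],np.float32); return cv2.remap(g,uv[:,:1],uv[:,1:],1).mean()
def fit(c):
    best=[]
    for w in range(-60,90,2):
        for dx in range(-8,9,2):
            for dy in range(-8,9,2):
                a=np.radians(w); u=np.r_[np.cos(a),np.sin(a),0]; n=np.r_[-u[1],u[0],0]; p=np.r_[c[0]+dx/1e3,c[1]+dy/1e3,.121]
                t=np.linspace(-.026,.026,14)
                L=lambda o:samp([p+s*u+o*n for s in t])
                best.append((L(0)*2-L(.013)-L(-.013),w,dx,dy))
    return sorted(best)[::-1][:4]
print("main",fit((.4402,-.16)))
# spare: wing about px (188,264)
print("spare",fit(onz("top",(188,265),.121)))
c=[onz("top",q,.008) for q in((154,247),(231,231),(167,313),(245,296))]
A=lambda v:np.degrees(np.arctan2(v[1],v[0])); print("spare yaw",A(c[0]-c[2]),A(c[1]-c[3]),A(c[0]-c[1])-90,A(c[2]-c[3])-90)
E
```

```text
t 16.08 tcp [ 0.5453 -0.237   0.1213] yang 95.0 q [-0.54  0.33  1.74  0.    1.07 -2.2 ] F [1.1 0.6 2.4] T [ 0.25 -0.18  0.03] gap 0.0005 gf 0.9
[-5.56490477e-01 -4.80529475e+01 -3.21461248e+01 -3.97913698e-01
  2.83018984e-01 -4.95855405e-03]
main [(np.float32(68.52455), 22, 0, 2), (np.float32(67.17584), 20, 0, 2), (np.float32(65.61217), 24, 0, 2), (np.float32(64.94859), 20, -2, 2)]
spare [(np.float32(66.98918), 32, 0, 0), (np.float32(66.27707), 32, 2, 2), (np.float32(65.288635), 30, 2, 2), (np.float32(64.89572), 38, -8, 4)]
spare yaw 14.646377989527819 14.670708001939179 13.36014285482004 14.1552368674068
```

Lever resistance is only about 2.4 N, which doesn't fit a fully tight nut even though it resisted 0.9 N m. There's plenty of time, so I'll do one more careful nut check at a deeper grip before closing the lever.

Emit:
play_rows:
  targets:
    - [1,0,0,35,0]
    - [1,0,0,40,0]
    - [-0.2,-20,15,35,-0.115]
    - [-0.2,-28,20,0,-0.115]
    - [-0.2,-28,20,0,-0.115]
    - [-0.2,-27,20,0,-0.115]
    - [-0.2,0,0,-20,-0.115]
    - [-0.2,0,0,-20,0]
    - [-0.2,0,0,0,0]
    - [-0.2,0,0,0,0]
  force: 60

```text
t: 16.92
eef_pos: [0.4419, -0.162, 0.1892]
eef_rot: [0.241, 0.97, 0.0, -0.001]
force: [0.7, 0.6, -0.2]
finger_gap: 0.0458
gripper_force: 0.0
```

```bash
python3 - <<'E'
from h import *
st(); k=r.get_calibration("wrist"); g=cv2.cvtColor(r.camera("wrist"),cv2.COLOR_BGR2GRAY).astype(np.float32); cv2.imwrite("pics/w6.png",g)
for d in r.place_of("wrist","clamp_nut_grip"): print(d,onz(k,d["position"],.103))
def samp(P):
    uv=np.array([proj(k,p) for p in P],np.float32); return cv2.remap(g,uv[:,:1],uv[:,1:],1).mean()
best=[]
for z in(.117,):
  for w in np.arange(-50,-10,1.):
    for dx in range(-6,7,2):
      for dy in range(-6,7,2):
        a=np.radians(w); u=np.r_[np.cos(a),np.sin(a),0]; n=np.r_[-u[1],u[0],0]; p=np.r_[.4402+dx/1e3,-.16+dy/1e3,z]
        L=lambda o:samp([p+s*u+o*n for s in np.linspace(-.027,.003,12)])
        best.append((abs(2*L(0)-L(.012)-L(-.012)),w,dx,dy))
print(sorted(best)[::-1][:4])
E
```

```text
t 16.92 tcp [ 0.4419 -0.162   0.1892] yang 62.1 q [-0.52 -0.05  2.02 -0.    1.18 -1.6 ] F [ 0.7  0.6 -0.2] T [ 0.04 -0.06 -0.02] gap 0.0458 gf 0.0
{'position': [319.9, 278.3], 'confidence': 0.85} [ 0.44205619 -0.15834089  0.103     ]
[(np.float32(184.51929), np.float64(-27.0), -6, 6), (np.float32(184.5188), np.float64(-28.0), -6, 6), (np.float32(183.85172), np.float64(-30.0), -6, 6), (np.float32(183.76059), np.float64(-29.0), -6, 6)][ WARN:0@1.241] global loadsave.cpp:1063 imwrite_ Unsupported depth image for selected encoder is fallbacked to CV_8U.
```

Emit:
play_rows:
  targets:
    - [-0.2,-1.2,1.7,-14,0]
    - [-0.2,0,0,-14,0]
    - [1,0,0,0,0]
    - [1,0,0,0,0]
    - [1,0,0,0,0]
    - [1,0,0,0,0]
    - [1,0,0,0,0]
    - [1,0,0,0,0]
    - [1,0,0,0,0]
    - [1,0,0,0,0]

```text
t: 17.85
eef_pos: [0.4415, -0.1612, 0.1623]
eef_rot: [0.241, 0.97, -0.001, 0.0]
force: [-1.7, -1.6, 1.5]
finger_gap: 0.0115
gripper_force: 60.0
```

```bash
python3 -c "from h import *;st()"
```

```text
t 17.85 tcp [ 0.4415 -0.1612  0.1623] yang 62.1 q [-0.52 -0.01  2.04 -0.    1.12 -1.6 ] F [-1.7 -1.6  1.5] T [-0.44  0.3  -0.01] gap 0.0115 gf 60.0
```

Emit:
play_rows:
  targets:
    - [1,0,0,-0.2,-0.05]

```text
t: 17.93
eef_pos: [0.4415, -0.1613, 0.1622]
eef_rot: [0.265, 0.964, -0.001, 0.0]
force: [-2.4, -1.8, 3.4]
finger_gap: 0.0116
gripper_force: 60.0
```

```bash
python3 -c "from h import *;st()"
```

```text
t 17.93 tcp [ 0.4415 -0.1613  0.1622] yang 59.2 q [-0.52 -0.01  2.04 -0.    1.12 -1.55] F [-2.4 -1.8  3.4] T [-0.4   0.36  0.62] gap 0.0116 gf 60.0
```

Emit:
play_rows:
  targets:
    - [1,0,0,-0.2,-0.05]
    - [1,0,0,-0.2,-0.05]
    - [1,0,0,-0.2,-0.05]

```text
t: 18.18
eef_pos: [0.4418, -0.1615, 0.1621]
eef_rot: [0.337, 0.942, -0.001, 0.001]
force: [-3.6, -1.9, 7.4]
finger_gap: 0.0131
gripper_force: 65.3
```

```bash
python3 -c "from h import *;st()"
```

```text
t 18.18 tcp [ 0.4418 -0.1615  0.1621] yang 50.6 q [-0.52 -0.01  2.04 -0.    1.11 -1.4 ] F [-3.6 -1.9  7.4] T [-0.33  0.5   1.47] gap 0.0131 gf 65.3
```

1.47 N m and the wing won't move: the nut is definitely at its firm stop. Release and finish the lever.

Emit:
play_rows:
  targets:
    - [-0.2,0,0,0,0]
    - [-0.2,0,0,0,0]
    - [-0.2,0,0,0,0]
    - [-0.2,0,0,0,0]
    - [-0.2,0,0,20,0]
    - [-0.2,0,0,30,0]
    - [1,20,-10,20,0.12]
    - [1,28,-20,0,0.12]
    - [1,28,-23,0,0.12]
    - [1,27,-22.5,0,0.12]

```text
t: 19.02
eef_pos: [0.5459, -0.2368, 0.2315]
eef_rot: [0.1, 0.995, -0.0, 0.001]
force: [-0.5, -0.1, 0.9]
finger_gap: 0.0327
gripper_force: 0.0
```

Emit:
play_rows:
  targets:
    - [1,0,0,-30,0.12]
    - [1,0,0,-35,0.12]
    - [1,0,0,-25,0.055]
    - [1,0,0,-8,0]
    - [1,0,0,0,0]
    - [1,0,0,0,0]

```text
t: 19.52
eef_pos: [0.5446, -0.2362, 0.1334]
eef_rot: [-0.043, 0.999, 0.0, -0.0]
force: [-0.2, -0.0, 0.9]
finger_gap: 0.0014
gripper_force: 0.0
```

```bash
python3 -c "from h import *;st()"
```

```text
t 19.52 tcp [ 0.5446 -0.2362  0.1334] yang 94.9 q [-0.54  0.31  1.74  0.    1.1  -2.2 ] F [-0.2 -0.   0.9] T [ 0.05 -0.03  0.01] gap 0.0014 gf 0.0
```

Emit:
play_rows:
  targets:
    - [1,0,0,-5,0]
    - [1,0,0,-5,0]
    - [1,0,0,-4,0]
    - [1,0,0,-3,0]
    - [1,0,0,0,0]

```text
t: 19.93
eef_pos: [0.5448, -0.2363, 0.1162]
eef_rot: [-0.043, 0.999, -0.0, 0.0]
force: [-0.4, 0.3, -0.1]
finger_gap: 0.0003
gripper_force: 0.1
```

Emit:
play_rows:
  targets:
    - [1,0,0,-1.5,0]
    - [1,0,0,0,0]

```text
t: 20.1
eef_pos: [0.5448, -0.2364, 0.1159]
eef_rot: [-0.044, 0.999, -0.0, 0.0]
force: [-2.2, 1.5, 7.8]
finger_gap: 0.0006
gripper_force: 3.8
```

Emit:
play_rows:
  targets:
    - [1,0,0,-1,0]
    - [1,0,0,0,0]

```text
t: 20.27
eef_pos: [0.5449, -0.2365, 0.1158]
eef_rot: [-0.044, 0.999, -0.0, 0.0]
force: [-5.8, 2.9, 13.1]
finger_gap: 0.0002
gripper_force: 6.8
```

At the level stop (tip at 46 mm, force rising sharply). One more small push, then lift off and check.

Emit:
play_rows:
  targets:
    - [1,0,0,-1,0]
    - [1,0,0,0,0]
    - [1,0,0,3,0]
    - [1,0,0,20,0]
    - [1,0,0,40,0]
    - [1,40,20,40,0]
    - [1,40,30,20,0]
    - [1,20,30,0,0]
    - [1,0,0,0,0]
    - [1,0,0,0,0]

```text
t: 21.1
eef_pos: [0.6238, -0.1674, 0.2188]
eef_rot: [-0.045, 0.999, -0.0, -0.0]
force: [-0.3, 0.7, -0.9]
finger_gap: 0.0006
gripper_force: 0.0
```

```bash
python3 - <<'E'
from h import *
st(); k=r.get_calibration("side")
im=r.camera("side"); cv2.imwrite("pics/side7.png",im)
for q in("clamp_lever_paddle","clamp_nut_grip"):
    print(q,[(np.round(d["position"],1),round(d["confidence"],2)) for d in r.place_of("side",q)],[np.round(d["extent"],1) for d in r.search_frame("side",q)])
for a in(5,2,0): print(a,proj(k,lev(.1,a)))
d=cv2.absdiff(im,cv2.imread("pics/side5.png")).max(2); print("nut-region change",d[305:340,255:305].mean(), "lever",d[360:405,320:375].mean())
E
```

```text
t 21.1 tcp [ 0.6238 -0.1674  0.2188] yang 95.2 q [-0.38  0.33  1.54 -0.    1.28 -2.05] F [-0.3  0.7 -0.9] T [ 0.05  0.   -0.  ] gap 0.0006 gf 0.0
clamp_lever_paddle [(array([354.2, 383.1]), 0.77)] [array([272.5, 377.7,  93. ,  31.5])]
clamp_nut_grip [(array([281. , 325.6]), 0.94)] []
5 [353.8 383.9]
2 [354.1 385.5]
0 [354.3 386.6]
nut-region change 3.2325714285714287 lever 7.106262626262626
```

```bash
python3 - <<'E'
from h import *
k=r.get_calibration("side")
for n in("side5","side7"):
    g=cv2.cvtColor(cv2.imread(f"pics/{n}.png"),cv2.COLOR_BGR2GRAY); print(n); print(g[370:404,[345,350,355,360,363,366,369]].T)
for a in(7,3,0,-2): print(a,"end corners far/near",proj(k,lev(.12,a,-.013)),proj(k,lev(.12,a,.013)),"inner",proj(k,lev(.082,a,-.013)),proj(k,lev(.082,a,.013)))
E
```

```text
side5
[[112 113 114 115 110 111 113  83  90  88  94  92  92  90  95  92  94  98
   98  97  96  97  88  71  68  99 103  99  96 100 113 115 113 114]
 [112 112 112 113 111 118  80  88  90  91  91  91  91  94  93  94  92  95
   94  94  93  89  81  65  82  98 100  95  91 108 111 111 113 114]
 [117 115 109 110 115  85  90  91  94  91  92  93  91  92  94  93  94  95
   95  94  93  84  70  69 100 102 101 102 110 109 112 111 114 108]
 [112 116 115 117  93  87  92  93  93  92  92  91  92  92  92  95  95  94
   91  96  84  74  78 100 103 100  95 108 110 108 114 115 112 109]
 [ 64  78 112 120  81  90  93  92  98  91  93  95  92  92  93  96  95  92
   95  90  75  66 113 117 119 114 110 110 109 110 113 111 111 110]
 [ 67  62  83 100 101  85  77  85  89  83  81  76  80  78  82  84  88  88
   93  83  64  93 112 117 113 115 113 108 108 109 109 110 110 110]
 [ 77  66  65 104 105 103 101 116 113 110 112 113 118 115 119 116 115 113
  117 118 114 114 113 111 116 117 114 110 109 111 113 114 113 111]]
side7
[[110 111 113 111 107 109 112 116 113  96  80  88  91  89  91  90  92  93
   94  95  92  89  89  91 
[... 528 characters left out ...]
0  92  92
   92  93  92  92  93  79  63  93 112 109 111 111 113 112 113 110]
 [ 65  59  83 100  99 111 112 114 100  99  88  83  76  79  79  79  83  85
   87  88  90  92  85  70  82 112 111 107 105 104 109 109 108 110]
 [ 78  67  64 102 102 111 115 116 112 111 109 114 115 116 116 116 112 111
  111 118 112 115 118 112 117 117 112 110 109 110 114 114 109 108]]
7 end corners far/near [365.5 372.6] [368.3 388.9] inner [340.3 376.8] [342.5 393.2]
3 end corners far/near [366.1 375.1] [368.8 391.4] inner [340.9 378.6] [343.1 394.9]
0 end corners far/near [366.2 377.1] [369.  393.2] inner [341.2 379.9] [343.4 396.2]
-2 end corners far/near [366.2 378.4] [368.9 394.5] inner [341.3 380.7] [343.5 397. ]
```

The paddle edge matches the level model (rows 379.5 and 377.3 against a predicted 379.5 and 377.5), and the tip met the firm stop at 46 mm. Handing in.

```bash
python3 -c "from rig import r;print(r.close_job())"
```

```text
the job is handed in; nothing more can be done
None
```

I tightened the wing nut to its firm stop (it held at 1.47 N m), then pressed the cam lever to its level stop and released it. The job is handed in, but the lever took only about 2.4 N to press, not the 7–12 N expected with the nut tight. My first touches also moved it before I had re-tested the nut.

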